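Lock the pot clamp through its L-shaped slot

TASK

Close and lock the clamp of the labelling jig on the small pot: with a fingertip, push the red knob along the long leg of the L-shaped slot as far as the corner, so that the clamp shoves the pot against the blue end stop, then push the knob sideways to the end of the short leg. Only push the knob, never grip it between the fingers, and do not touch or lift the pot yourself. Leave the dropper bottle, glue stick and date stamp round the jig where they stand, and finish with the hand clear of everything.

Things in the scene. Friction and masses are not known exactly. Their poses are not given: they have to be found in the camera images.
- jig: Labelling jig bolted to the table: aluminium base 290 x 150 x 12 mm; origin on its underside, z up; the base spans x -125..165, y -75..75 mm. Its +x is the way the clamp closes, +y the way of the slot's short leg. The near end (-x) carries the yellow slot plate; on the far half the pot stands on the base between white rails (inner faces y -34.5 and 34.5, 28 mm high).
- slot_plate: Yellow plate with the L-shaped slot; its frame is the jig's. Spans x -115..3, y -62..58 mm, top 38 mm above the table. Slot 15 mm wide: long leg along +x from pin position x -86.5, y -20 mm to the corner at x -23.5, y -20 mm; short leg from there along +y to pin position y 16.5 mm. Only the knob and the pot (top at 46 mm) rise above it.
- clamp (a joint): Clamp slide, m: travel of the clamp pad and the knob along the jig's +x. 0 = open, starts at 0 to 0.010, about 0.0615 = against the end of the long leg (corner of the slot). Stays where it is left; takes about 3 N to move, up to about 4 N with the pot. Pin position in the jig: x = -85 mm + this.
- knob (a joint): Cross travel of the knob, m, along the jig's +y. 0 = in the long leg (1.5 mm play either way), about 0.0365 = against the end of the short leg (locked). Free to move only when the clamp is at the corner (clamp above about 0.058). Stays where it is left; takes about 2 N. Pin position in the jig: y = -20 mm + this.
- knob_centre (a point): Centre of the red knob, a 36 x 36 x 36 mm block with rounded corners and upright faces, square to the jig, on a 12 mm steel pin; this point is 62 mm above the table (the knob spans heights 44 to 80 mm).
- knob_back: Back plate of the red knob, 26 mm wide and 34 mm tall; origin as for the knob's own frame (on the pin axis, at the height of the jig's underside, axes parallel to the jig's), not on the face: the face lies 18 mm from the pin axis on the -x side: pushing it in the jig's +x closes the clamp.
- knob_front: Front plate of the red knob, 26 mm wide and 34 mm tall; origin as for the knob's own frame (on the pin axis, at the height of the jig's underside, axes parallel to the jig's), not on the face: the face lies 18 mm from the pin axis on the +x side.
- knob_right: Right plate of the red knob, 26 mm wide and 34 mm tall; origin as for the knob's own frame (on the pin axis, at the height of the jig's underside, axes parallel to the jig's), not on the face: the face lies 18 mm from the pin axis on the -y side: pushing it in the jig's +y drives the knob into the short leg.
- knob_left: Left plate of the red knob, 26 mm wide and 34 mm tall; origin as for the knob's own frame (on the pin axis, at the height of the jig's underside, axes parallel to the jig's), not on the face: the face lies 18 mm from the pin axis on the +y side.
- pot: Small cream and red cosmetic pot, 63 mm across, 34 mm high, origin at the centre of its underside, standing loose on the jig's base (12 mm above the table) 20 to 38 mm short of the end stop. The clamp pad pushes it to the stop.
- pot_seat (a point): Where the underside of the pot belongs, against the blue end stop (its face at jig x 138.5 mm, 36 mm high): jig x 107, y 0, z 12 mm.
- dropper: Loose amber dropper bottle, 30 mm across, 102 mm tall, origin at its foot; stands on the table left (+y) of the jig's far half. Leave alone.
- glue: Loose blue glue stick, 28 mm across, 98 mm tall, origin at its foot; stands on the table right (-y) of the jig's far half. Leave alone.
- stamp: Loose black and grey date stamp, 39 x 58 x 74 mm, origin at its foot, on the table at the left. Leave alone.
Things that resemble listed ones, but are neither listed nor needed, are in the scene too. What is shaped like the pot but orange is not meant.

How it is judged:
On the way, in this order (a step that is already met when the one before it is completed fails the run):
1. the knob is at the corner of the slot, the clamp closed (value of joint clamp above 0.056 m), for 0.05 s.
2. the knob is at the end of the short leg (value of joint clamp above 0.056 m and value of joint knob above 0.032 m), for 0.1 s.
At the end, for the whole second after the job is handed in: The knob is within about 4 mm of the end of the short leg (knob travel over 32 mm) with the clamp closed (over 56 mm); the pot stands upright in the lane within 8 mm of its seat at the end stop, everything at rest (all of step 2 and x of pot in the frame of jig between 0.099 and 0.112 m and y of pot in the frame of jig between -0.008 and 0.008 m and z of pot in the frame of jig below 0.017 m and angle between pot's own z axis and vertical below 0.08 rad and linear speed of pot below 0.01 m/s and velocity of joint clamp between -0.005 and 0.005 m/s and velocity of joint knob between -0.005 and 0.005 m/s); the robot touches nothing.
It fails at once if the knob is gripped between two fingers (opposite faces touched at once) ((contact force between the fingers and knob_back above 0.5 N and contact force between the fingers and knob_front above 0.5 N) or (contact force between the fingers and knob_left above 0.5 N and contact force between the fingers and knob_right above 0.5 N)).
It fails at once if the pot is touched by the robot (contact force between any of the arm, the fingers and pot above 1 N).
It fails at once if the pot is lifted or tipped (z of pot in the frame of jig above 0.022 m or angle between pot's own z axis and vertical above 0.25 rad).
It fails at once if the dropper bottle, glue stick or stamp is moved more than 2 cm (distance of any of dropper, glue, stamp from where it was at the start of the episode above 0.02 m).
It also fails if it takes over 45 s, if anything falls off the work surface, if the arm or the gripper's body presses on something with over 40 N, if the wrist force passes 120 N, or if a joint passes its speed limit or range.

ROBOT

A 6-joint arm with a two-finger parallel gripper is mounted at the origin on a cart in front of the work surface, level with it; the furniture and walls round the work are solid. World frame = base frame: x ahead of the robot, y to its left, z up, the work surface at z = 0. Lengths are in m, angles in rad, forces in N, time in s.
With the tool pointing down it reaches from about 0.4 to 0.825 m from the base axis. Payload 7 kg.
Tool frame: the origin (TCP) lies on the centre line of the jaws, within the pads' length; the fingertips stand 22 mm ahead of it and the grasp point (between the pads) lies 3 mm ahead of it (arm.tcp_to_tips is the distance from the TCP to the fingertips, in m); z points along the fingers, y is the line along which they close (so a half turn about z gives the same grasp; the last joint's range is limited). The gripper opens to 88 mm and grips with 3 to 60 N. Pads are 19 mm wide; open, the fingers measure 130 mm over their backs; the gripper's body (78 mm by 193 mm) begins 47 mm behind the grasp point.
Start: joints at [1.511, 0.359, 0.012, 0, -1.224, -0.288], TCP at [0.23, 0.635, 0.249] pointing down, gripper open.
Joint ranges: [-3.07, 3.07], [-1.43, 2.12], [-1.02, 1.25], [-3.03, 1.67], [-3.05, -0], [-3.03, 3.03]. Speed limits (rad/s): [2.39, 2.39, 3.01, 3.14, 3.14, 3.14].

INTERFACE

Orientations are given as [roll, pitch, yaw] about the fixed x, y, z axes, in that order (R = Rz(yaw) Ry(pitch) Rx(roll)).
In Python, from station import arm gives the robot as it stands.
- The arm moves only by the tool jog_arm, never from a script. Its argument "targets" is a list of rows, each an object of numbers: "dx", "dy", "dz": the shift along the tool's x, y, z in mm; "rx", "ry", "rz": the turn, a rotation vector about the tool's x, y, z in rad; "gripper": the closure, from 0 (fully open) to 1 (shut). In form: [{"dx": .., "dy": .., "dz": .., "rx": .., "ry": .., "rz": .., "gripper": ..}, ...]. A call has exactly 8 rows; each row is the pose to reach, as a shift and turn from the pose commanded when the call began, along the tool's axes at that moment; what a row does not reach only later rows make up. A row lasts 1/12 s, in which the tool goes at most 41.7 mm and 7.16 degrees, less where a joint would pass 70% of its speed; a pose out of reach is approached as far as the arm can. A call with a gripper value outside its range is refused whole. The fingers move at their own pace and stop on an object; "force" is the grip in N (left out, the last holds). Time passes only in rows, so rows that repeat a pose let the fingers close, or fill a call up. It gives the time, the measured TCP pose, the force, the opening and the grip force at its end, in the units of the state.
- arm.get_state(): the state, without advancing time (a new reading comes with each control period).
- arm.grab_frame(name): name is "scene" or "top" or "wrist"; returns a dict with "frame" (420x560x3 uint8, red, green, blue), "z_map" (420x560 float32, m along the optical axis (not along the pixel's ray), 0 where there is no reading), "fx", "fy", "cx", "cy" (pixels), "view" (4x4, takes a point from world to camera coordinates). Camera axes: x right, y down, z forward; pixel columns grow to the right and rows downward; lengths in m; the calibration is good to about 2 mm. A picture is of the moment at which its call begins.
- arm.job_done(): hands the job in; it is judged then, once.
The state is a dict: "t": time; "q": joint angles; "qd": joint speeds; "joint_efforts": joint torques, N m; "eef_pos": TCP position; "ee_rot": TCP orientation; "force": force on the tool from outside, world axes, zero at the start; "moment": the same for the moment, N m; "width": finger opening in m; "gripper_force": force on a finger pad.
Only numpy, scipy, OpenCV 4.12 (cv2) and the standard library are available. Lean on these libraries where they do the work, as an engineer would, in place of code of your own. Each camera call takes 0.05 s, during which the arm holds its last target. There are 200 camera calls.

## Working session

There is one attempt and no reset: what is moved stays moved. The work goes in short steps, Python scripts to look and compute and a tool call to move; the robot and the scene stay as the last step left them, time stands still between calls to the robot, and variables do not carry over. Pictures are saved under pics/ and viewed, at most 10 in all, crops included, and the job is handed in when it is done.

Besides the shell and the picture viewer there is one more tool, called as name([rows], argument=value, ...), one row to a line, values as JSON. jog_arm: Moves the arm, as the interface text tells. Its arguments: {"type":"object","properties":{"targets":{"type":"array","items":{"type":"object","properties":{"dx":{"type":"number"},"dy":{"type":"number"},"dz":{"type":"number"},"rx":{"type":"number"},"ry":{"type":"number"},"rz":{"type":"number"},"gripper":{"type":"number"}}}},"force":{"type":"number"}},"required":["targets"]}

```bash
mkdir -p pics
cat > h.py <<'E'
import numpy as np, cv2
from station import arm
def grab(n):
    f=arm.grab_frame(n); cv2.imwrite(f'pics/{n}_{arm.get_state()["t"]:.2f}.png',f['frame'][:,:,::-1]); np.savez(f'{n}.npz',**{k:np.array(v) for k,v in f.items()}); return f
def pts(f):
    z=f['z_map']; v,u=np.mgrid[:z.shape[0],:z.shape[1]]
    P=np.stack([(u-f['cx'])/f['fx']*z,(v-f['cy'])/f['fy']*z,z,np.ones_like(z)],-1)
    return (P@np.linalg.inv(f['view']).T)[...,:3]
E
python3 - <<'E'
from h import *
fs=[grab(n) for n in('top','scene')]
cv2.imwrite('pics/a.png',np.vstack([f['frame'][:,:,::-1] for f in fs])[:, :])
for f in fs: print(np.linalg.inv(f['view'])[:3,3])
im=cv2.imread('pics/a.png'); print(im.shape)
print(arm.get_state())
E
ls pics
```

```text
[0.56722645 0.16521417 1.01558979]
[ 0.10158496 -0.52507454  0.76735756]
(840, 560, 3)
{'t': 0.1, 'q': array([ 1.51110231e+00,  3.59315846e-01,  1.11450280e-02, -3.16089690e-04,
       -1.22408762e+00, -2.88105904e-01]), 'qd': array([ 0.00021617, -0.00127092,  0.00301449, -0.00010849,  0.00115396,
       -0.0001121 ]), 'joint_efforts': array([-1.31712888e-03, -5.84164810e+01,  2.93750006e+01,  7.01553270e+00,
        1.01078750e-02, -5.72300632e-05]), 'eef_pos': array([0.22993897, 0.63419669, 0.24771223]), 'ee_rot': array([ 3.14010637e+00, -1.30566388e-04, -3.47907445e-01]), 'force': array([-0.06510414, -0.40929368, -0.53318817]), 'moment': array([-0.03391393,  0.001474  , -0.02800638]), 'gripper_force': 0.0, 'width': 0.0877742716031653}
a.png
scene_0.10.png
top_0.05.png
```

View pics/top_0.05.png

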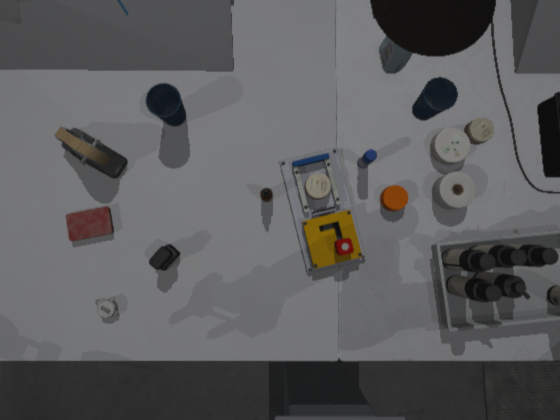

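View pics/scene_0.10.png

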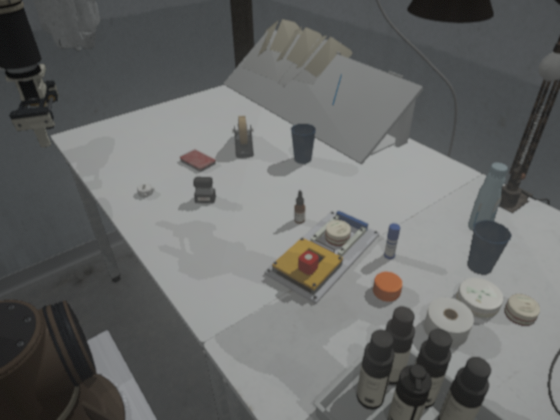

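The top view shows the yellow plate around (333,238), with the red knob at (344,246), the pot at (318,185) and the blue stop at (310,160). The dropper is at (267,195), the glue at (370,156) and the stamp at (165,257). The scene view agrees, and the arm is out of the way at upper left.

```bash
cat >> h.py <<'E'
def ray(f,uv,h):
    uv=np.atleast_2d(uv).astype(float); M=np.linalg.inv(f['view']); 
    d=np.c_[(uv[:,0]-f['cx'])/f['fx'],(uv[:,1]-f['cy'])/f['fy'],np.ones(len(uv))]@M[:3,:3].T
    return M[:3,3]+d*((h-M[2,3])/d[:,2])[:,None]
E
python3 - <<'E'
from h import *
for n in('top','scene'):
    f=dict(np.load(n+'.npz')); hsv=cv2.cvtColor(f['frame'],cv2.COLOR_RGB2HSV); P=pts(f)
    def mask(lo,hi,box):
        m=cv2.inRange(hsv,np.array(lo),np.array(hi)); b=np.zeros_like(m); x0,y0,x1,y1=box; b[y0:y1,x0:x1]=255; return m&b
    box=(270,140,380,275) if n=='top' else (260,200,390,300)
    y=mask((18,150,60),(32,255,255),box); r=mask((0,150,60),(8,255,255),box)|mask((172,150,60),(180,255,255),box); b=mask((105,120,40),(125,255,255),box)
    for nm,m,h in(('yellow',y,.038),('red',r,.08),('blue',b,.036)):
        v,u=np.nonzero(m); Z=P[v,u]; k=abs(Z[:,2]-h)<.006
        print(n,nm,len(u),k.sum(),'med z',np.median(Z[:,2]).round(4),'mean',Z[k].mean(0).round(4))
        q=ray(f,np.c_[u,v][k],h)[:,:2].astype(np.float32)*1000
        c,s,a=cv2.minAreaRect(q); print('  rect',np.round(c,1),np.round(s,1),round(a,2), np.round(cv2.boxPoints((c,s,a)),1).tolist())
E
```

```text
top yellow 1908 1860 med z 0.0375 mean [0.5843 0.0287 0.0375]
  rect [584.   24.3] [116.3 119.9] 14.17 [[512.9000244140625, 68.0999984741211], [542.2000122070312, -48.099998474121094], [655.0, -19.600000381469727], [625.7000122070312, 96.5999984741211]]
top red 177 167 med z 0.0788 mean [0.5657 0.0018 0.079 ]
  rect [565.8   1.4] [33.9 35.4] 13.55 [[545.2000122070312, 14.699999809265137], [553.5, -19.700000762939453], [586.4000244140625, -11.800000190734863], [578.0999755859375, 22.600000381469727]]
top blue 310 188 med z 0.0368 mean [0.7777 0.0743 0.0351]
  rect [777.4  74.3] [13.3 90. ] 13.49 [[760.5, 116.5], [781.4000244140625, 29.0], [794.4000244140625, 32.099998474121094], [773.4000244140625, 119.5999984741211]]
scene yellow 0 0 med z nan mean [nan nan nan]
  rect [0. 0.] [0. 0.] 0.0 [[0.0, 0.0], [0.0, 0.0], [0.0, 0.0], [0.0, 0.0]]
scene red 0 0 med z nan mean [nan nan nan]
  rect [0. 0.] [0. 0.] 0.0 [[0.0, 0.0], [0.0, 0.0], [0.0, 0.0], [0.0, 0.0]]
scene blue 0 0 med z nan mean [nan nan nan]
  rect [0. 0.] [0. 0.] 0.0 [[0.0, 0.0], [0.0, 0.0], [0.0, 0.0], [0.0, 0.0]]
  return _methods._mean(a, axis=axis, dtype=dtype,
  ret = ret.dtype.type(ret / rcount)
<stdin>:10: RuntimeWarning: Mean of empty slice.
  ret = um.true_divide(
```

jog_arm([
  {"dx": 28,"dy": 29,"rz": -0.074,"gripper": 1},
  {"dx": 56,"dy": 58,"rz": -0.148,"gripper": 1},
  {"dx": 84,"dy": 87,"rz": -0.222,"gripper": 1},
  {"dx": 112,"dy": 115,"rz": -0.296,"gripper": 1},
  {"dx": 140,"dy": 144,"rz": -0.37,"gripper": 1},
  {"dx": 168,"dy": 173,"rz": -0.444,"gripper": 1},
  {"dx": 196,"dy": 202,"rz": -0.518,"gripper": 1},
  {"dx": 224,"dy": 230,"rz": -0.591,"gripper": 1},
], force=20)

```text
invalid input at $.targets[0]: expected keys dx, dy, dz, rx, ry, rz, gripper
```

jog_arm([
  {"dx": 28,"dy": 29,"dz": 0,"rx": 0,"ry": 0,"rz": -0.074,"gripper": 1},
  {"dx": 56,"dy": 58,"dz": 0,"rx": 0,"ry": 0,"rz": -0.148,"gripper": 1},
  {"dx": 84,"dy": 87,"dz": 0,"rx": 0,"ry": 0,"rz": -0.222,"gripper": 1},
  {"dx": 112,"dy": 115,"dz": 0,"rx": 0,"ry": 0,"rz": -0.296,"gripper": 1},
  {"dx": 140,"dy": 144,"dz": 0,"rx": 0,"ry": 0,"rz": -0.37,"gripper": 1},
  {"dx": 168,"dy": 173,"dz": 0,"rx": 0,"ry": 0,"rz": -0.444,"gripper": 1},
  {"dx": 196,"dy": 202,"dz": 0,"rx": 0,"ry": 0,"rz": -0.518,"gripper": 1},
  {"dx": 224,"dy": 230,"dz": 0,"rx": 0,"ry": 0,"rz": -0.591,"gripper": 1},
], force=20)

```text
t: 0.77
eef_pos: [0.3624, 0.3398, 0.2484]
ee_rot: [3.142, 0.0, 0.247]
force: [0.0, -0.4, -0.9]
width: 0.0398
gripper_force: 0.0
```

jog_arm([
  {"dx": 7,"dy": 39,"dz": 7,"rx": 0,"ry": 0,"rz": 0,"gripper": 1},
  {"dx": 14,"dy": 78,"dz": 14,"rx": 0,"ry": 0,"rz": 0,"gripper": 1},
  {"dx": 21,"dy": 117,"dz": 21,"rx": 0,"ry": 0,"rz": 0,"gripper": 1},
  {"dx": 28,"dy": 156,"dz": 28,"rx": 0,"ry": 0,"rz": 0,"gripper": 1},
  {"dx": 35,"dy": 195,"dz": 35,"rx": 0,"ry": 0,"rz": 0,"gripper": 1},
  {"dx": 42,"dy": 234,"dz": 42,"rx": 0,"ry": 0,"rz": 0,"gripper": 1},
  {"dx": 49,"dy": 273,"dz": 49,"rx": 0,"ry": 0,"rz": 0,"gripper": 1},
  {"dx": 57,"dy": 312,"dz": 56,"rx": 0,"ry": 0,"rz": 0,"gripper": 1},
])

```text
t: 1.43
eef_pos: [0.4928, 0.0509, 0.1923]
ee_rot: [-3.141, -0.0, 0.243]
force: [0.7, 0.4, 0.5]
width: 0.0006
gripper_force: 0.0
```

jog_arm([
  {"dx": 7,"dy": 33,"dz": 10,"rx": 0,"ry": 0,"rz": 0,"gripper": 1},
  {"dx": 14,"dy": 67,"dz": 20,"rx": 0,"ry": 0,"rz": 0,"gripper": 1},
  {"dx": 14,"dy": 67,"dz": 45,"rx": 0,"ry": 0,"rz": 0,"gripper": 1},
  {"dx": 14,"dy": 67,"dz": 70,"rx": 0,"ry": 0,"rz": 0,"gripper": 1},
  {"dx": 14,"dy": 67,"dz": 90,"rx": 0,"ry": 0,"rz": 0,"gripper": 1},
  {"dx": 14,"dy": 67,"dz": 105,"rx": 0,"ry": 0,"rz": 0,"gripper": 1},
  {"dx": 14,"dy": 67,"dz": 114,"rx": 0,"ry": 0,"rz": 0,"gripper": 1},
  {"dx": 14,"dy": 67,"dz": 114,"rx": 0,"ry": 0,"rz": 0,"gripper": 1},
])

```text
t: 2.1
eef_pos: [0.5211, -0.0092, 0.0766]
ee_rot: [3.141, 0.004, 0.243]
force: [-0.6, 0.1, 0.7]
width: 0.0004
gripper_force: 0.0
```

Run:
```python
from h import *
f=grab('wrist'); g=grab('scene')
cv2.imwrite('pics/n1.png',np.hstack([cv2.resize(f['frame'],(400,300)),cv2.resize(g['frame'][180:330,220:420],(400,300))])[:,:,::-1])
s=arm.get_state();print(s['eef_pos'],s['ee_rot'],s['force'])
```

```text
[ 0.52263804 -0.0086796   0.07881977] [3.14135990e+00 2.48994671e-04 2.43589357e-01] [0.09548875 0.97081098 0.44433403]
```

View pics/n1.png

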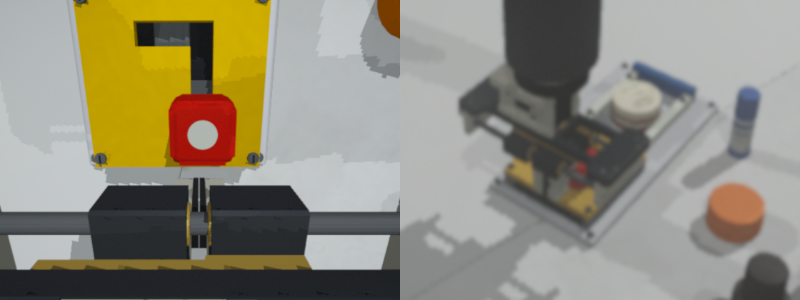

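The wrist view shows the closed fingers (column ~199) in line with the knob (column ~202), and the long leg runs straight ahead. Pushing now.

jog_arm([
  {"dx": 7,"dy": 0,"dz": 0,"rx": 0,"ry": 0,"rz": 0,"gripper": 1},
  {"dx": 13,"dy": 0,"dz": 0,"rx": 0,"ry": 0,"rz": 0,"gripper": 1},
  {"dx": 18,"dy": 0,"dz": 0,"rx": 0,"ry": 0,"rz": 0,"gripper": 1},
  {"dx": 23,"dy": 0,"dz": 0,"rx": 0,"ry": 0,"rz": 0,"gripper": 1},
  {"dx": 29,"dy": 0,"dz": 0,"rx": 0,"ry": 0,"rz": 0,"gripper": 1},
  {"dx": 35,"dy": 0,"dz": 0,"rx": 0,"ry": 0,"rz": 0,"gripper": 1},
  {"dx": 41,"dy": 0,"dz": 0,"rx": 0,"ry": 0,"rz": 0,"gripper": 1},
  {"dx": 46,"dy": 0,"dz": 0,"rx": 0,"ry": 0,"rz": 0,"gripper": 1},
])

```text
t: 2.87
eef_pos: [0.5677, 0.0024, 0.0785]
ee_rot: [3.142, 0.0, 0.243]
force: [-3.2, -0.4, 2.2]
width: 0.0006
gripper_force: 1.6
```

jog_arm([
  {"dx": 4,"dy": 0,"dz": 0,"rx": 0,"ry": 0,"rz": 0,"gripper": 1},
  {"dx": 8,"dy": 0,"dz": 0,"rx": 0,"ry": 0,"rz": 0,"gripper": 1},
  {"dx": 12,"dy": 0,"dz": 0,"rx": 0,"ry": 0,"rz": 0,"gripper": 1},
  {"dx": 15,"dy": 0,"dz": 0,"rx": 0,"ry": 0,"rz": 0,"gripper": 1},
  {"dx": 18,"dy": 0,"dz": 0,"rx": 0,"ry": 0,"rz": 0,"gripper": 1},
  {"dx": 21,"dy": 0,"dz": 0,"rx": 0,"ry": 0,"rz": 0,"gripper": 1},
  {"dx": 23,"dy": 0,"dz": 0,"rx": 0,"ry": 0,"rz": 0,"gripper": 1},
  {"dx": 25,"dy": 0,"dz": 0,"rx": 0,"ry": 0,"rz": 0,"gripper": 1},
])

```text
t: 3.53
eef_pos: [0.5915, 0.0084, 0.0785]
ee_rot: [-3.142, 0.0, 0.243]
force: [-2.6, 0.9, 0.5]
width: 0.0005
gripper_force: 1.5
```

jog_arm([
  {"dx": 1,"dy": 0,"dz": 0,"rx": 0,"ry": 0,"rz": 0,"gripper": 1},
  {"dx": 2,"dy": 0,"dz": 0,"rx": 0,"ry": 0,"rz": 0,"gripper": 1},
  {"dx": 3,"dy": 0,"dz": 0,"rx": 0,"ry": 0,"rz": 0,"gripper": 1},
  {"dx": 4,"dy": 0,"dz": 0,"rx": 0,"ry": 0,"rz": 0,"gripper": 1},
  {"dx": 5,"dy": 0,"dz": 0,"rx": 0,"ry": 0,"rz": 0,"gripper": 1},
  {"dx": 6,"dy": 0,"dz": 0,"rx": 0,"ry": 0,"rz": 0,"gripper": 1},
  {"dx": 6,"dy": 0,"dz": 0,"rx": 0,"ry": 0,"rz": 0,"gripper": 1},
  {"dx": 6,"dy": 0,"dz": 0,"rx": 0,"ry": 0,"rz": 0,"gripper": 1},
])

```text
t: 4.2
eef_pos: [0.5926, 0.0085, 0.078]
ee_rot: [-3.141, 0.009, 0.242]
force: [-17.5, -0.7, 12.0]
width: 0.0006
gripper_force: 8.4
```

jog_arm([
  {"dx": -14,"dy": 0,"dz": 0,"rx": 0,"ry": 0,"rz": 0,"gripper": 1},
  {"dx": -28,"dy": 0,"dz": 0,"rx": 0,"ry": 0,"rz": 0,"gripper": 1},
  {"dx": -28,"dy": 15,"dz": 0,"rx": 0,"ry": 0,"rz": 0,"gripper": 1},
  {"dx": -28,"dy": 32,"dz": 0,"rx": 0,"ry": 0,"rz": 0,"gripper": 1},
  {"dx": -28,"dy": 48,"dz": 0,"rx": 0,"ry": 0,"rz": 0,"gripper": 1},
  {"dx": -28,"dy": 60,"dz": 0,"rx": 0,"ry": 0,"rz": 0,"gripper": 1},
  {"dx": -28,"dy": 60,"dz": 0,"rx": 0,"ry": 0,"rz": 0,"gripper": 1},
  {"dx": -28,"dy": 60,"dz": 0,"rx": 0,"ry": 0,"rz": 0,"gripper": 1},
])

```text
t: 4.87
eef_pos: [0.585, -0.0557, 0.0786]
ee_rot: [3.142, -0.001, 0.242]
force: [-0.7, -0.0, 0.1]
width: 0.0006
gripper_force: 0.0
```

Run:
```python
from h import *
f=grab('wrist'); g=grab('top')
cv2.imwrite('pics/n2.png',np.hstack([cv2.resize(f['frame'],(400,300)),cv2.resize(g['frame'][140:290,250:450],(400,300))])[:,:,::-1])
s=arm.get_state();print(s['eef_pos'],s['ee_rot'],s['force'])
```

```text
[ 0.58464851 -0.05495067  0.07855997] [-3.14156729e+00 -4.50050194e-04  2.42986710e-01] [-0.42626666 -0.14488472  0.45285383]
```

View pics/n2.png

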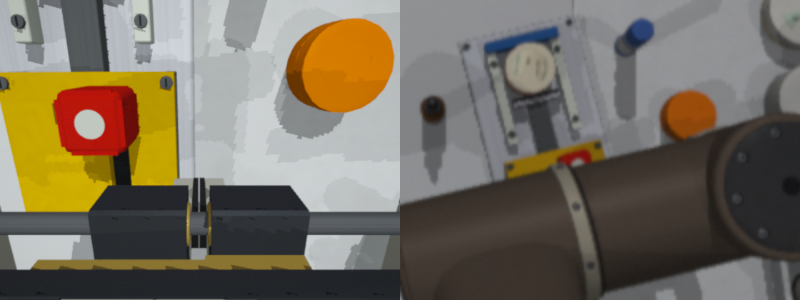

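The clamp is at the corner: the knob is at the far end of the long leg in the wrist view, and the pot is up against the blue stop in the top view. Next I move alongside the knob's right face.

jog_arm([
  {"dx": 17,"dy": 0,"dz": 0,"rx": 0,"ry": 0,"rz": 0,"gripper": 1},
  {"dx": 34,"dy": 0,"dz": 0,"rx": 0,"ry": 0,"rz": 0,"gripper": 1},
  {"dx": 51,"dy": 0,"dz": 0,"rx": 0,"ry": 0,"rz": 0,"gripper": 1},
  {"dx": 51,"dy": -4,"dz": 0,"rx": 0,"ry": 0,"rz": 0,"gripper": 1},
  {"dx": 51,"dy": -8,"dz": 0,"rx": 0,"ry": 0,"rz": 0,"gripper": 1},
  {"dx": 51,"dy": -12,"dz": 0,"rx": 0,"ry": 0,"rz": 0,"gripper": 1},
  {"dx": 51,"dy": -16,"dz": 0,"rx": 0,"ry": 0,"rz": 0,"gripper": 1},
  {"dx": 51,"dy": -20,"dz": 0,"rx": 0,"ry": 0,"rz": 0,"gripper": 1},
])

```text
t: 5.63
eef_pos: [0.6285, -0.023, 0.0787]
ee_rot: [-3.142, 0.0, 0.244]
force: [-0.7, -0.5, -0.2]
width: 0.0006
gripper_force: 0.0
```

jog_arm([
  {"dx": 0,"dy": -4,"dz": 0,"rx": 0,"ry": 0,"rz": 0,"gripper": 1},
  {"dx": 0,"dy": -8,"dz": 0,"rx": 0,"ry": 0,"rz": 0,"gripper": 1},
  {"dx": 0,"dy": -12,"dz": 0,"rx": 0,"ry": 0,"rz": 0,"gripper": 1},
  {"dx": 0,"dy": -16,"dz": 0,"rx": 0,"ry": 0,"rz": 0,"gripper": 1},
  {"dx": 0,"dy": -20,"dz": 0,"rx": 0,"ry": 0,"rz": 0,"gripper": 1},
  {"dx": 0,"dy": -24,"dz": 0,"rx": 0,"ry": 0,"rz": 0,"gripper": 1},
  {"dx": 0,"dy": -27,"dz": 0,"rx": 0,"ry": 0,"rz": 0,"gripper": 1},
  {"dx": 0,"dy": -30,"dz": 0,"rx": 0,"ry": 0,"rz": 0,"gripper": 1},
])

```text
t: 6.3
eef_pos: [0.6217, 0.0058, 0.0786]
ee_rot: [3.142, 0.0, 0.243]
force: [-1.3, -3.8, 2.1]
width: 0.0004
gripper_force: 1.7
```

jog_arm([
  {"dx": 0,"dy": -1,"dz": 0,"rx": 0,"ry": 0,"rz": 0,"gripper": 1},
  {"dx": 0,"dy": -3,"dz": 0,"rx": 0,"ry": 0,"rz": 0,"gripper": 1},
  {"dx": 0,"dy": -4,"dz": 0,"rx": 0,"ry": 0,"rz": 0,"gripper": 1},
  {"dx": 0,"dy": -6,"dz": 0,"rx": 0,"ry": 0,"rz": 0,"gripper": 1},
  {"dx": 0,"dy": -7,"dz": 0,"rx": 0,"ry": 0,"rz": 0,"gripper": 1},
  {"dx": 0,"dy": -8,"dz": 0,"rx": 0,"ry": 0,"rz": 0,"gripper": 1},
  {"dx": 0,"dy": -9,"dz": 0,"rx": 0,"ry": 0,"rz": 0,"gripper": 1},
  {"dx": 0,"dy": -10,"dz": 0,"rx": 0,"ry": 0,"rz": 0,"gripper": 1},
])

```text
t: 6.97
eef_pos: [0.6194, 0.0153, 0.0785]
ee_rot: [3.142, 0.0, 0.243]
force: [-0.3, -3.3, 1.7]
width: 0.0005
gripper_force: 2.0
```

jog_arm([
  {"dx": 0,"dy": -1,"dz": 0,"rx": 0,"ry": 0,"rz": 0,"gripper": 1},
  {"dx": 0,"dy": -3,"dz": 0,"rx": 0,"ry": 0,"rz": 0,"gripper": 1},
  {"dx": 0,"dy": -4,"dz": 0,"rx": 0,"ry": 0,"rz": 0,"gripper": 1},
  {"dx": 0,"dy": -5,"dz": 0,"rx": 0,"ry": 0,"rz": 0,"gripper": 1},
  {"dx": 0,"dy": -6,"dz": 0,"rx": 0,"ry": 0,"rz": 0,"gripper": 1},
  {"dx": 0,"dy": -7,"dz": 0,"rx": 0,"ry": 0,"rz": 0,"gripper": 1},
  {"dx": 0,"dy": -8,"dz": 0,"rx": 0,"ry": 0,"rz": 0,"gripper": 1},
  {"dx": 0,"dy": -8,"dz": 0,"rx": 0,"ry": 0,"rz": 0,"gripper": 1},
])

```text
t: 7.63
eef_pos: [0.6188, 0.017, 0.0788]
ee_rot: [3.135, 0.001, 0.243]
force: [10.9, -36.0, -3.8]
width: 0.0004
gripper_force: 18.3
```

End of the short leg reached (force step to 37 N). Backing off sideways, then up and back.

jog_arm([
  {"dx": 0,"dy": 8,"dz": 0,"rx": 0,"ry": 0,"rz": 0,"gripper": 1},
  {"dx": 0,"dy": 20,"dz": 0,"rx": 0,"ry": 0,"rz": 0,"gripper": 1},
  {"dx": 0,"dy": 35,"dz": 0,"rx": 0,"ry": 0,"rz": 0,"gripper": 1},
  {"dx": 0,"dy": 45,"dz": -20,"rx": 0,"ry": 0,"rz": 0,"gripper": 1},
  {"dx": 0,"dy": 45,"dz": -50,"rx": 0,"ry": 0,"rz": 0,"gripper": 1},
  {"dx": -20,"dy": 45,"dz": -80,"rx": 0,"ry": 0,"rz": 0,"gripper": 1},
  {"dx": -50,"dy": 45,"dz": -100,"rx": 0,"ry": 0,"rz": 0,"gripper": 1},
  {"dx": -80,"dy": 45,"dz": -120,"rx": 0,"ry": 0,"rz": 0,"gripper": 1},
])

```text
t: 8.3
eef_pos: [0.5509, -0.0394, 0.1995]
ee_rot: [-3.141, -0.002, 0.244]
force: [-0.2, -0.7, 0.3]
width: 0.0003
gripper_force: 0.0
```

jog_arm([
  {"dx": -20,"dy": 0,"dz": -10,"rx": 0,"ry": 0,"rz": 0,"gripper": 1},
  {"dx": -40,"dy": 0,"dz": -20,"rx": 0,"ry": 0,"rz": 0,"gripper": 1},
  {"dx": -60,"dy": 0,"dz": -30,"rx": 0,"ry": 0,"rz": 0,"gripper": 1},
  {"dx": -70,"dy": 0,"dz": -40,"rx": 0,"ry": 0,"rz": 0,"gripper": 1},
  {"dx": -70,"dy": 0,"dz": -40,"rx": 0,"ry": 0,"rz": 0,"gripper": 1},
  {"dx": -70,"dy": 0,"dz": -40,"rx": 0,"ry": 0,"rz": 0,"gripper": 1},
  {"dx": -70,"dy": 0,"dz": -40,"rx": 0,"ry": 0,"rz": 0,"gripper": 1},
  {"dx": -70,"dy": 0,"dz": -40,"rx": 0,"ry": 0,"rz": 0,"gripper": 1},
])

```text
t: 8.97
eef_pos: [0.4834, -0.0564, 0.2378]
ee_rot: [-3.141, 0.001, 0.243]
force: [0.6, 0.1, -0.2]
width: 0.0002
gripper_force: 0.0
```

Run:
```python
from h import *
f=grab('wrist'); g=grab('top')
cv2.imwrite('pics/n3.png',np.hstack([cv2.resize(f['frame'],(400,300)),cv2.resize(g['frame'][140:290,250:450],(400,300))])[:,:,::-1])
u=np.array([.9707,.2402]);v=np.array([-.2402,.9707]);o=np.array([637.9,39.7])
for n,F in(('wrist',f),('top',g)):
    h=cv2.cvtColor(F['frame'],cv2.COLOR_RGB2HSV); m=((h[...,0]<8)|(h[...,0]>172))&(h[...,1]>150)&(h[...,2]>50)
    P=pts(F); k=m&(abs(P[...,2]-.079)<.006); q=P[k][:,:2]*1000
    if len(q)>5:
        c,s,a=cv2.minAreaRect(q.astype(np.float32)); d=np.array(c)-o; print(n,len(q),c,s,'jig',d@u,d@v)
    k=(abs(P[...,2]-.046)<.004)&(np.hypot(*(P[...,:2]*1000-(o+107*u)).transpose(2,0,1))<50)
    q=P[k][:,:2]*1000
    if len(q)>20:
        c,r=cv2.minEnclosingCircle(q.astype(np.float32)); d=np.array(c)-o; print(n,'pot',len(q),r,'jig',d@u,d@v)
s=arm.get_state();print(s['t'],s['eef_pos'],s['force'])
```

```text
wrist 954 (601.3517456054688, 46.45500183105469) (14.038599967956543, 36.112125396728516) jig -33.85483910095213 15.335970982971183
top 165 (611.1514892578125, 49.81436538696289) (33.130279541015625, 35.72224807739258) jig -23.5353088114929 16.243006761398306
top pot 489 30.946346282958984 jig 106.7656127484131 -0.10528210540772082
9.0667 [ 0.48318331 -0.0565227   0.23767288] [-0.1857565   0.30761819 -0.13570757]
```

View pics/n3.png

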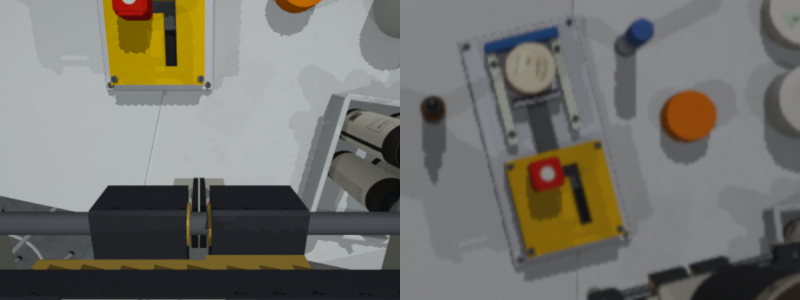

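The knob is at jig (-23.5, 16.2) mm, the end of the short leg. The pot is at (106.8, -0.1) mm, on its seat. The hand is clear and the neighbouring objects are undisturbed, so I'm handing in.

```bash
python3 -c "
from station import arm
print(arm.job_done())"
```

```text
the job is handed in; nothing more can be done
None
```

The clamp is closed and locked: in the last top view the knob was at the end of the short leg, the pot was on its seat at the blue stop and the hand was clear; the job is handed in (no verdict was returned).

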